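# Shut the sample box, crack the combination lock and present its shackle at the hasp

## Task

Close up the loaded sample box: push its half-open lid fully shut, then turn the combination lock's dial clockwise, feeling for the notch, until the shackle clicks up, and pull the shackle straight up out of the lock. Lower its plain leg (the toe) through both leaves of the hasp at the box's front until it shows well below them with the bow still clear above, and finish while holding it there, upright, still and hanging freely in the hole, ready for a colleague. Leave the dish, tip box and beaker where they stand.

Things in the scene. Friction and masses are not known exactly. Their poses are not given: they have to be found in the camera images.
- box: white sample box fixed to the bench, on the robot's left, 140 (x) x 180 (y) x 70 mm high, walls 5 mm, holding a small blue tube rack; origin: centre of its underside, z up, +x from the hasp (front, near the robot) to the hinge (back). A steel ledge 38 mm long, 40 wide, 8 thick (top 70 mm above the bench) sticks out in front: the lower hasp leaf, with an 18 mm square through hole
- lid (a joint): hinge of the lid (rad): 0 shut, grows as the front edge rises; it starts half open (0.6 to 0.95), stays where it is left (friction about 0.25 N m, lid 0.2 kg) and is pushed shut from above
- lid_hinge (a point): on the hinge axis of the lid, middle of the box's back rim, 70 mm above the bench; the axis runs along the box's y
- lid_front (a point): middle of the front edge of the lid panel, on its outer (upper) face, 140 mm from the hinge. The panel is 8 mm thick, its underside in line with the hinge axis. A steel tongue 38 mm long, 40 wide, 7 thick goes on from there: the upper hasp leaf, with an 18 mm square hole that comes right over the ledge's hole when the lid is shut
- hasp_hole (a point): fixed to the box: centre of the hasp hole at the ledge's upper face, 70 mm above the bench, 90 mm in front of the box's centre; tongue 7 mm above it, ledge 8 mm below it
- lock: grey combination lock bolted to the bench, on the robot's right, 104 (x) x 170 (y) x 55 mm high on a steel base plate; origin at the centre of its underside, z up. The dial is on its +y half (axis 33 mm from the centre), the shackle stands in its -y half (middle 45 mm from the centre)
- dial (a joint): dial angle (rad), grows clockwise seen from above; starts between -0.15 and 0.15; friction about 0.1 N m. A hidden notch comes to the shackle's lug 0.3 to 1.3 rad clockwise of the start, differently each time: there the shackle springs up 6 to 8 mm (the click). The dial is blocked at most 0.25 rad further on: stop turning once the shackle is up
- dial_grip (a point): on the dial's axis, 83 mm above the bench: pinch the grip here from above, an upright steel bar 14 mm thick, 46 long, from 67 to 95 mm above the bench. The point turns with the dial; the bar's thin direction is the point's x axis turned 0.65 rad anticlockwise seen from above (at dial 0 the point's axes are the lock's)
- shackle: loose U-shaped steel shackle, 100 g, 94 mm high, two 8 mm legs 40 mm apart along its y; origin midway between the leg tips, z up to the bow. The +y leg (nearer the dial) has a lug 12 to 18 mm above its tip, reaching 20 mm out along +y; the -y leg is the plain toe. In the lock its axes are the lock's; leg tips start 12 to 14 mm above the bench, held down by the lug
- shackle_toe (a point): lower tip of the plain leg: shackle frame (0, -20, 0) mm
- shackle_grip (a point): centre of the black flat-sided sleeve on the bow, shackle frame (0, 0, 85) mm, 14 mm thick in the shackle's x, 28 long in y, 18 high: pinch it across x from above. The legs must rise at least 50 mm from the start to be clear of the lock
- dish: bystander, closed petri dish of 62 mm diameter, 16 mm high, behind the gap between lock and box; origin at its underside
- tip_box: bystander, clear and blue pipette tip box 97x127x95 mm behind the lock; origin at its underside
- beaker: bystander, small upturned measuring cup 64 mm in diameter, 66 mm high, to the left of the box; origin at its underside

How it is judged:
On the way, in this order (a step that is already met when the one before it is completed fails the run):
1. the lid is shut (value of joint lid below 0.05 rad), for 0.2 s.
2. the dial has been turned to the notch and the shackle has clicked up in the lock (z of shackle in the frame of lock above 0.0175 m and value of joint dial above 0.15 rad), for 0.2 s.
3. the shackle is pulled out and held above the lock (z of shackle_toe in the frame of lock above 0.06 m and contact force between the fingers and shackle above 1 N and contact force between shackle and lock below 0.5 N), for 0.1 s.
At the end, for the whole second after the job is handed in: Lid shut (within 0.05 rad); shackle's toe tip within 9 mm of the hasp hole's axis and 13 to 55 mm below the ledge's upper face; shackle upright within 0.25 rad, slower than 0.02 m/s, gripped by the fingers (over 2 N), pressing on the box with under 6 N (value of joint lid below 0.05 rad and horizontal distance between shackle_toe and hasp_hole below 0.009 m and z of shackle_toe in the frame of hasp_hole between -0.055 and -0.013 m and angle between shackle's own z axis and vertical below 0.25 rad and linear speed of shackle below 0.02 m/s and contact force between the fingers and shackle above 2 N and contact force between shackle and box below 6 N); the arm keeps its last pose, push and grip.
It fails at once if a bystander (dish, tip box or beaker) is moved by more than 40 mm (distance of any of dish, tip_box, beaker from where it was at the start of the episode above 0.04 m).
It also fails if it takes over 67 s, if anything falls off the work surface, if the arm or the gripper's body presses on something with over 40 N, if the wrist force passes 120 N, or if a joint passes its speed limit or range.

## Robot

A 6-joint arm with a two-finger parallel gripper is mounted at the origin on a cart in front of the work surface, level with it; the furniture and walls round the work are solid. World frame = base frame: x ahead of the robot, y to its left, z up, the work surface at z = 0. Lengths are in m, angles in rad, forces in N, time in s.
With the tool pointing down it reaches from about 0.3 to 0.775 m from the base axis. Payload 14.6 kg.
Tool frame: the origin (TCP) lies on the centre line of the jaws, within the pads' length; the fingertips stand 19 mm ahead of it and the grasp point (between the pads) is the TCP; y points along the fingers, x is the direction in which the jaws open and shut, and the axes are right-handed (so a half turn about y gives the same grasp; the last joint's range is limited). The gripper opens to 94 mm and grips with 3 to 60 N. Pads are 16 mm wide; open, the fingers measure 119 mm over their backs; the gripper's body (75 mm by 177 mm) begins 78 mm behind the grasp point.
Start: joints at [-1.37, 0.3, 1.521, -0, 1.321, -0.067], TCP at [0.146, -0.53, 0.224] pointing down, gripper open.
Joint ranges: [-3.03, 3.03], [-0.79, 2.21], [0.23, 2.52], [-1.04, 4.18], [0, 3.07], [-2.55, 2.55]. Speed limits (rad/s): [2.22, 2.22, 2.57, 3.14, 3.14, 3.14].

## Interface

Orientations are given as [roll, pitch, yaw] about the fixed x, y, z axes, in that order (R = Rz(yaw) Ry(pitch) Rx(roll)).
In Python, from station import ctrl, optics gives the robot as it stands.
- The arm moves only by the tool jog_arm, never from a script. Its argument "targets" is a list of rows, each a list of 3 entries, a list of its own where there are three numbers: the finger opening in cm, from 0 to 9.4, then the shift along the tool's x, y, z in cm, then the turn about the tool's y in rad. A call has 1 to 10 rows; each row is the pose to reach, as a shift and turn from the pose commanded when the call began, along the tool's axes at that moment; what a row does not reach only later rows make up. A row lasts 1/10 s, in which the tool goes at most 50 mm and 8.59 degrees, less where a joint would pass 70% of its speed; a pose out of reach is approached as far as the arm can. A call with a gripper value outside its range is refused whole. The fingers move at their own pace and stop on an object; "grip_force" is the grip in N (left out, the last holds). Time passes only in rows, so rows that repeat a pose let the fingers close. It gives the time, the measured TCP pose, the force and the opening at its end, in the units of the state.
- ctrl.get_obs(): the state, without advancing time (a new reading comes with each control period).
- optics.camera(name): name is "scene" or "top" or "wrist"; returns a dict with "img" (384x512x3 uint8, red, green, blue), "range_z" (384x512 float32, m along the optical axis (not along the pixel's ray), 0 where there is no reading), "camera_matrix" (3x3 intrinsics, pixels), "world_to_cam" (4x4, takes a point from world to camera coordinates); the wrist camera has in their place "mount" (4x4, takes a point from camera to tool coordinates, whose origin is the TCP and whose axes are the tool frame's). Camera axes: x right, y up, looking along -z (the intrinsics and any distortion apply to the point x, -y, -z); pixel columns grow to the right and rows downward; lengths in m; the calibration is good to about 2 mm. A picture is of the moment at which its call begins: read the wrist's pose just before it.
- ctrl.hand_in(): hands the job in, once; it reports no verdict.
The state is a dict: "time_s": time; "qpos": joint angles; "joint_vel": joint speeds; "tau": joint torques, N m; "ee_pos": TCP position; "eef_rot": TCP orientation; "force": force on the tool from outside, world axes, zero at the start; "moment": the same for the moment, N m; "grip_width": finger opening in m.
Only numpy, scipy, OpenCV 4.12 (cv2) and the standard library are available. Lean on these libraries where they do the work, as an engineer would, in place of code of your own. Each camera call takes 0.05 s, during which the arm holds its last target. There are 200 camera calls.

## Working session

There is one attempt and no reset: what is moved stays moved. The work goes in short steps, Python scripts to look and compute and a tool call to move; the robot and the scene stay as the last step left them, time stands still between calls to the robot, and variables do not carry over. Pictures are saved under pics/ and viewed, about 8 in all and at most 12, crops included, and the job is handed in when it is done.

Besides the shell and the picture viewer there is one more tool, called after "Call:" as a command line: name --argument value ..., lists and objects as JSON in quotes. jog_arm: Moves the arm, as the interface text tells. Its arguments: {"type":"object","properties":{"targets":{"type":"array","items":{"type":"array"}},"grip_force":{"type":"number"}},"required":["targets"]}

```bash
ls; mkdir -p pics; cat > h.py <<'E'
import numpy as np,cv2
from station import ctrl,optics
def snap(n,fn=None):
    o=ctrl.get_obs(); c=optics.camera(n)
    if fn: cv2.imwrite('pics/'+fn,c['img'][:,:,::-1])
    return o,c
def world(c,u,v,z=None):
    """pixels -> world using depth, or plane z"""
    K=c['camera_matrix'];T=np.linalg.inv(c['world_to_cam'])
    d=np.array([(u-K[0,2])/K[0,0],-(v-K[1,2])/K[1,1],-1.])
    if z is None: s=c['range_z'][int(v),int(u)]
    else:
        r=T[:3,:3]@d; s=(z-T[2,3])/r[2]
    return T[:3,:3]@(d*s)+T[:3,3]
def cloud(c):
    K=c['camera_matrix'];T=np.linalg.inv(c['world_to_cam']);d=c['range_z']
    v,u=np.mgrid[:384,:512]
    P=np.stack([(u-K[0,2])/K[0,0]*d,-(v-K[1,2])/K[1,1]*d,-d],-1)@T[:3,:3].T+T[:3,3]
    P[d==0]=np.nan
    return P
E
python3 - <<'E'
from h import *
np.set_printoptions(precision=4,suppress=True)
print(ctrl.get_obs())
ims=[]
for n in('scene','top'):
    o,c=snap(n); ims.append(c['img'])
    np.savez(f'{n}.npz',**c); print(n,c['camera_matrix'],c['world_to_cam'],{k:getattr(v,'shape',v) for k,v in c.items()})
    cv2.imwrite(f'pics/{n}0.png',cv2.resize(c['img'],None,fx=1.5,fy=1.5)[:,:,::-1])
E
```

```text
pics
{'time_s': 0.0, 'qpos': array([-1.3696,  0.3005,  1.5216, -0.    ,  1.3207, -0.0666]), 'joint_vel': array([-0.0022, -0.0004, -0.0014,  0.0016,  0.0015, -0.001 ]), 'tau': array([ -0.0029, -53.1816, -35.2744,   0.0707,   0.0243,  -0.0001]), 'ee_pos': array([ 0.1455, -0.5302,  0.2239]), 'eef_rot': array([-1.5707,  0.0012, -1.303 ]), 'force': array([ 1.4597, -0.2042, -0.6462]), 'moment': array([-0.0031,  0.0293, -0.0151]), 'grip_width': 0.09384765489300358}
scene [[385.6437   0.     252.4002]
 [  0.     385.6437 196.6427]
 [  0.       0.       1.    ]] [[-0.7482 -0.6629 -0.0266  0.4464]
 [ 0.257  -0.3265  0.9096 -0.217 ]
 [-0.6117  0.6737  0.4146 -0.9348]
 [ 0.      0.      0.      1.    ]] {'img': (384, 512, 3), 'range_z': (384, 512), 'camera_matrix': (3, 3), 'world_to_cam': (4, 4)}
top [[362.888    0.     249.8593]
 [  0.     362.888  187.6352]
 [  0.       0.       1.    ]] [[-0.0141 -0.9997  0.0208  0.0157]
 [ 0.9855 -0.0103  0.1693 -0.5544]
 [-0.1691  0.0228  0.9853 -0.9354]
 [ 0.      0.      0.      1.    ]] {'img': (384, 512, 3), 'range_z': (384, 512), 'camera_matrix': (3, 3), 'world_to_cam': (4, 4)}
```

View pics/top0.png

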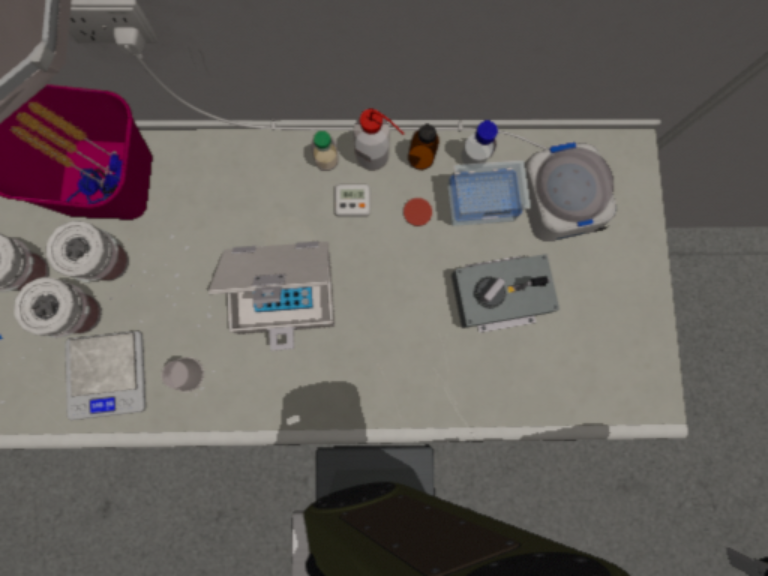

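View pics/scene0.png

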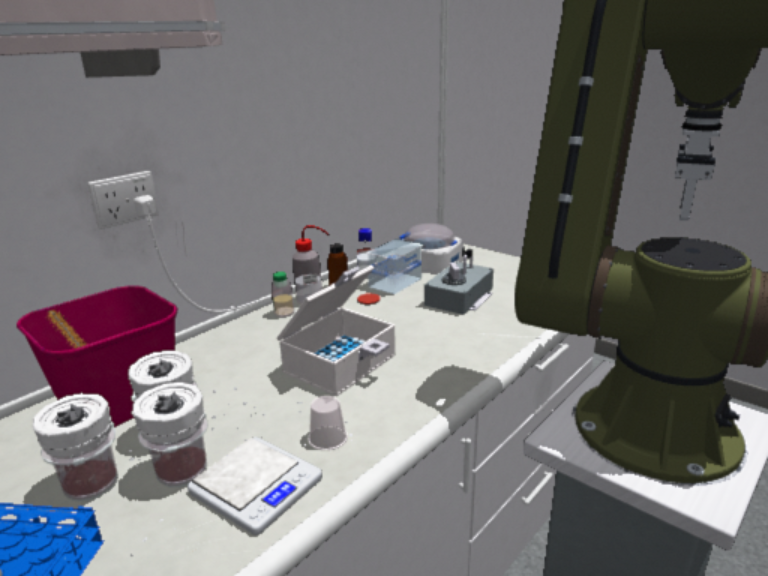

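The top view shows the box ledge hole at about (281,338), the dial at (490,290) and the shackle at (527,285) in the 1.5x picture. The lid is leaning back. The scene view confirms it. Next I'll measure with depth.

```bash
python3 - <<'E'
from h import *
np.set_printoptions(precision=4,suppress=True)
c=dict(np.load('top.npz')); P=cloud(c); img=c['img']
def reg(x0,x1,y0,y1): 
    m=np.zeros(P.shape[:2],bool); m[int(y0/1.5):int(y1/1.5),int(x0/1.5):int(x1/1.5)]=1; return m
# lock top
m=reg(440,575,240,345)&(abs(P[...,2]-.055)<.005)
q=P[m]; print('lock n',m.sum(), cv2.minAreaRect((q[:,:2]*1000).astype(np.float32)), q[:,2].mean())
m=reg(440,575,240,345)&(P[...,2]>.062); q=P[m]
print('above lock'); print(q[np.argsort(q[:,1])][::6])
# box
m=reg(200,345,235,355)&(abs(P[...,2]-.07)<.006)
q=P[m]; print('box rim n',m.sum(), cv2.minAreaRect((q[:,:2]*1000).astype(np.float32)), q[:,:2].min(0),q[:,:2].max(0))
m=reg(265,300,327,352)&(abs(P[...,2]-.07)<.006); q=P[m]; print('ledge',m.sum(),cv2.minAreaRect((q[:,:2]*1000).astype(np.float32)))
print('hole',world(c,281/1.5,338/1.5,.07))
# lid plane
m=reg(215,335,240,290)&(P[...,2]>.085); q=P[m]; 
cen=q.mean(0); n=np.linalg.svd(q-cen,full_matrices=False)[2][2]; n*=np.sign(n[2]); print('lid',m.sum(),cen,n,'angle',np.arccos(n[2]),'zmax',q[q[:,2].argmax()])
for s,n,r in((3,'a',(170,130,150,110)),(3,'b',(140,150,100,90))): pass
a=cv2.resize(img[155:235,290:385],None,fx=4,fy=4,interpolation=2); b=cv2.resize(img[150:245,130:230],None,fx=4,fy=4,interpolation=2)
H=max(a.shape[0],b.shape[0]); f=lambda i:cv2.copyMakeBorder(i,0,H-i.shape[0],0,0,0)
cv2.imwrite('pics/crop0.png',np.hstack([f(a),f(b)])[:,:,::-1])
E
```

```text
lock n 1925 ((537.64111328125, -227.1083221435547), (104.34221649169922, 171.5322265625), 9.152737617492676) 0.055318625321670825
above lock
[[ 0.544  -0.2918  0.0847]
 [ 0.5508 -0.2825  0.1063]
 [ 0.5458 -0.28    0.105 ]
 [ 0.5481 -0.2769  0.1069]
 [ 0.548  -0.2741  0.1078]
 [ 0.5381 -0.2717  0.1052]
 [ 0.5481 -0.2689  0.1077]
 [ 0.5405 -0.2662  0.1068]
 [ 0.5481 -0.2638  0.1076]
 [ 0.5483 -0.2616  0.1066]
 [ 0.5481 -0.2585  0.1082]
 [ 0.5466 -0.2577  0.1021]
 [ 0.5449 -0.2539  0.0971]
 [ 0.5372 -0.2507  0.0799]
 [ 0.5413 -0.2487  0.0875]
 [ 0.5409 -0.2472  0.0742]
 [ 0.5265 -0.2195  0.0651]
 [ 0.5188 -0.2171  0.0625]
 [ 0.5369 -0.2141  0.0677]
 [ 0.5236 -0.2136  0.0666]
 [ 0.5132 -0.2109  0.0648]
 [ 0.543  -0.2101  0.0952]
 [ 0.5264 -0.2085  0.0665]
 [ 0.5484 -0.208   0.0945]
 [ 0.54   -0.2066  0.0981]
 [ 0.5211 -0.2055  0.0664]
 [ 0.5355 -0.2049  0.0938]
 [ 0.5265 -0.2032  0.0662]
 [ 0.5235 -0.2025  0.0683]
 [ 0.5181 -0.2021  0.0689]
 [ 0.5462 -0.2005  0.0925]
 [ 0.5157 -0.1997  0.0673]
 [ 0.5077 -0.1994  0.067 ]
 [ 0.5532 -0.1989  0.0677]
 [ 0.5433 -0.1973  0.0945]
 [ 0.5353 -0.1
[... 639 characters left out ...]
5152 -0.1783  0.0917]
 [ 0.5157 -0.178   0.0692]
 [ 0.5351 -0.1773  0.0646]
 [ 0.5164 -0.1765  0.0641]
 [ 0.524  -0.1763  0.0668]
 [ 0.5484 -0.1749  0.0658]
 [ 0.5137 -0.1737  0.0642]
 [ 0.5366 -0.1731  0.0721]
 [ 0.5166 -0.1714  0.0629]
 [ 0.5266 -0.1708  0.068 ]
 [ 0.5274 -0.1692  0.0629]
 [ 0.5355 -0.1669  0.063 ]]
box rim n 441 ((513.39990234375, 175.42626953125), (190.1707763671875, 160.04296875), 69.3648681640625) [0.4339 0.0857] [0.6159 0.2699]
ledge 198 ((453.2135009765625, 176.686279296875), (50.933353424072266, 38.7747802734375), 89.65375518798828)
hole [0.4533 0.1727 0.07  ]
lid 2030 [0.5646 0.1773 0.1397] [0.756  0.0467 0.6529] angle 0.8593408033525652 zmax [0.521  0.1675 0.1934]
```

View pics/crop0.png

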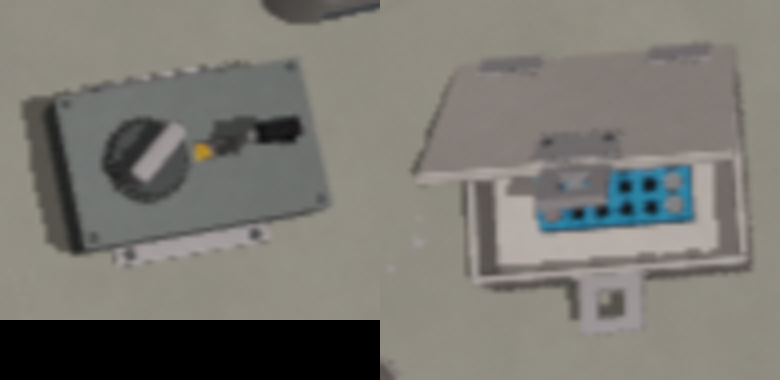

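The crop shows the dial bar, the shackle with its black sleeve to the right, and the ledge hole at (609,303). My estimates are:

| Item | Position (m) | Yaw (rad) |
|---|---|---|
| Lock centre | (0.538, -0.227) | 0.16 |
| Hasp hole | (0.453, 0.173) | about 0.065 (box) |

The lid stands at about 0.86 rad. First move: up and over the lid, with the fingers closed.

Call:
jog_arm --targets '[[0,[0,-5,0],0],[0,[-8,-7.6,8],-0.15],[0,[-57.7,-7.6,57.2],-1.4],[0,[-57.7,-7.6,57.2],-1.4],[0,[-57.7,-7.6,57.2],-1.4],[0,[-57.7,-7.6,57.2],-1.4],[0,[-57.7,-7.6,57.2],-1.4],[0,[-57.7,-7.6,57.2],-1.4],[0,[-57.7,-7.6,57.2],-1.4],[0,[-57.7,-7.6,57.2],-1.4]]' --grip_force 20

```text
time_s: 1.1
ee_pos: [0.3663, -0.1376, 0.2935]
eef_rot: [-1.571, -0.0, 0.053]
force: [1.6, -1.4, -0.5]
grip_width: 0.0175
```

Call:
jog_arm --targets '[[0,[17,-0.6,28.5],-0.05],[0,[17,-0.6,28.5],-0.05],[0,[17,-0.6,28.5],-0.05],[0,[17,-0.6,28.5],-0.05],[0,[17,-0.6,28.5],-0.05],[0,[17,-0.6,28.5],-0.05],[0,[17,-0.6,28.5],-0.05],[0,[17,-0.6,28.5],-0.05],[0,[17,-0.6,28.5],-0.05],[0,[17,-0.6,28.5],-0.05]]'

```text
time_s: 2.1
ee_pos: [0.522, 0.1522, 0.2994]
eef_rot: [-1.571, 0.0, 0.096]
force: [-0.8, 0.1, -0.2]
grip_width: 0.0008
```

Call:
jog_arm --targets '[[0,[2.5,0,2.2],0],[0,[2.5,4,2.2],0],[0,[2.5,8,2.2],0],[0,[2.5,9.5,2.2],0],[0,[2.3,11,2.2],0],[0,[2,12.5,2.2],0],[0,[1.6,14,2.2],0],[0,[1.2,15.5,2.2],0],[0,[0.8,17,2.2],0],[0,[0.4,18,2.2],0]]'

```text
time_s: 3.1
ee_pos: [0.5239, 0.1743, 0.1191]
eef_rot: [-1.571, -0.0, 0.096]
force: [2.1, 0.0, 1.2]
grip_width: 0.0003
```

```bash
python3 - <<'E'
from h import *
o,c=snap('scene'); cv2.imwrite('pics/s1.png',c['img'][120:330,150:350,::-1].repeat(2,0).repeat(2,1)); print(o['force'],o['time_s'])
E
```

```text
[2.08973382e+00 4.22568009e-04 1.17854644e+00] 3.1
```

View pics/s1.png

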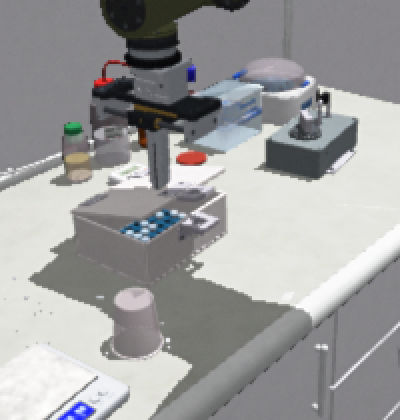

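The lid is following the fingers down and is nearly shut. I'll finish the push.

Call:
jog_arm --targets '[[0,[-0.3,1,0],0],[0,[-0.6,1.8,0],0],[0,[-0.8,2.2,0],0],[0,[-0.8,2.5,0],0],[0,[-0.8,2.7,0],0],[0,[-0.8,2.7,0],0],[0,[-0.8,2.7,0],0],[0,[-0.8,2.7,0],0]]'

```text
time_s: 3.95
ee_pos: [0.5164, 0.1746, 0.0966]
eef_rot: [-1.571, -0.002, 0.097]
force: [-22.4, -7.3, 51.2]
grip_width: 0.0005
```

Call:
jog_arm --targets '[[0,[-0.8,-4,0],0],[0,[-0.8,-9,0],0],[4.5,[-1,-14,-3],-0.1],[4.5,[-1.2,-15.5,-8],-0.25],[4.5,[-1.4,-15.5,-13],-0.4],[4.5,[-1.5,-15.5,-18],-0.55],[4.5,[-1.7,-15.5,-23],-0.7],[4.5,[-1.8,-15.5,-28],-0.71],[4.5,[-2,-15.5,-33],-0.71],[4.5,[-2,-15.5,-36.9],-0.71]]'

```text
time_s: 4.95
ee_pos: [0.5303, -0.18, 0.2475]
eef_rot: [-1.571, -0.0, 0.807]
force: [1.0, 0.7, -0.1]
grip_width: 0.0448
```

```bash
python3 - <<'E'
from h import *
np.set_printoptions(precision=4,suppress=True)
o,c=snap('top'); P=cloud(c)
m=np.zeros(P.shape[:2],bool); m[150:240,135:230]=1
m&=(P[...,2]>.05)&(P[...,2]<.25); q=P[m]; print(m.sum(), np.percentile(q[:,2],[1,10,50,90,99]))
m2=m&(P[...,0]>.49)&(P[...,2]>.065); q=P[m2]; A=np.c_[q[:,:2],np.ones(len(q))]; print('lid plane',np.linalg.lstsq(A,q[:,2],rcond=None)[0], cv2.minAreaRect((q[:,:2]*1000).astype(np.float32)))
o,w=snap('wrist'); print(o['ee_pos'],o['eef_rot'],o['force']); np.savez('w1.npz',pos=o['ee_pos'],rot=o['eef_rot'],**w)
a=c['img'][150:245,130:230]; a=cv2.resize(a,None,fx=2.5,fy=2.5,interpolation=2)
b=w['img']; H=b.shape[0]; a=cv2.copyMakeBorder(a,0,H-a.shape[0],0,0,0)
cv2.imwrite('pics/c2.png',np.hstack([a,b])[:,:,::-1]); print(a.shape)
E
```

```text
4075 [0.0735 0.0763 0.0786 0.081  0.0831]
lid plane [0.0012 0.0013 0.0777] ((553.1159057617188, 179.8897705078125), (133.80783081054688, 184.34349060058594), 3.135047197341919)
[ 0.5302 -0.186   0.247 ] [-1.5716  0.0013  0.8033] [-1.1427 -4.6662  0.1702]
(384, 250, 3)
```

View pics/c2.png

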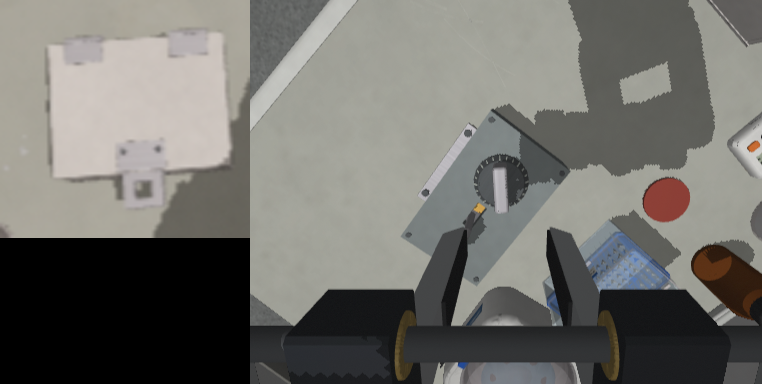

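Lid is shut (flat at z≈0.078). The dial bar is at about (250,190) in the wrist picture, running nearly vertical. I'll work out its exact pose from the wrist view.

```bash
cat >> h.py <<'E'
from scipy.spatial.transform import Rotation as Rn
def wristT(o,w):
    T=np.eye(4);T[:3,:3]=Rn.from_euler('xyz',o['eef_rot']).as_matrix();T[:3,3]=o['ee_pos']
    return dict(w,world_to_cam=np.linalg.inv(T@w['mount']))
def tool_delta(o,p):
    return Rn.from_euler('xyz',o['eef_rot']).as_matrix().T@(np.asarray(p)-o['ee_pos'])*100
E
python3 - <<'E'
from h import *
np.set_printoptions(precision=4,suppress=True)
w=dict(np.load('w1.npz')); o=dict(ee_pos=w['pos'],eef_rot=w['rot']); c=wristT(o,w); P=cloud(c)
def rep(nm,m):
    q=P[m]; r=cv2.minAreaRect((q[:,:2]*1000).astype(np.float32)); b=cv2.boxPoints(r); print(nm,m.sum(),r,q.mean(0))
m=np.zeros((384,512),bool); m[150:230,215:290]=1
z=P[...,2]
bar=m&(abs(z-.095)<.006); rep('bar depth',bar)
q=P[bar][:,:2]; d=np.linalg.svd(q-q.mean(0))[2][0]; print('long axis yaw',np.arctan2(d[1],d[0]))
m=np.zeros((384,512),bool); m[100:290,140:330]=1
rep('lock top',m&(abs(z-.055)<.004))
g=w['img'].astype(int)
m=np.zeros((384,512),bool); m[195:240,200:245]=1
q=P[m&(z>.075)&(z<.12)]; print('shackle',len(q),q.mean(0),q.min(0),q.max(0))
E
```

```text
bar depth 685 ((531.3158569335938, -195.91424560546875), (14.023575782775879, 45.704673767089844), 48.95695114135742) [ 0.5306 -0.1952  0.0945]
long axis yaw -0.7157939366145945
lock top 10715 ((537.1339111328125, -229.02102661132812), (104.42033386230469, 170.63076782226562), 9.171512603759766) [ 0.5335 -0.2227  0.0551]
shackle 71 [ 0.5396 -0.2424  0.0862] [ 0.5303 -0.2539  0.0754] [ 0.5447 -0.2031  0.0953]
```

Call:
jog_arm --targets '[[4.5,[0,3,0],-0.05],[4.5,[0,6,0],-0.05],[4.5,[0,9,0],-0.05],[4.5,[0,9,0],-0.05],[4.5,[0,9,0],-0.05],[4.5,[0,9,0],-0.05]]'

```text
time_s: 5.65
ee_pos: [0.5314, -0.178, 0.1593]
eef_rot: [-1.573, -0.001, 0.857]
force: [-0.4, 0.2, -0.0]
grip_width: 0.045
```

```bash
python3 - <<'E'
from h import *
o=ctrl.get_obs(); print(o['ee_pos'],o['eef_rot'],o['joint_vel'].round(3),tool_delta(o,[.5316,-.1955,.090]))
E
```

```text
[ 0.53140168 -0.17798785  0.15928281] [-1.57317727e+00 -8.53789001e-04  8.57293680e-01] [-0.003 -0.003  0.004 -0.002 -0.006 -0.001] [-1.31698335  6.92990382 -1.14464335]
```

Call:
jog_arm --targets '[[4.5,[-1.3,0,-1.15],0],[4.5,[-1.3,0,-1.15],0],[4.5,[-1.3,3,-1.15],0],[4.5,[-1.3,5,-1.15],0],[4.5,[-1.3,6.3,-1.15],0],[4.5,[-1.3,6.9,-1.15],0],[4.5,[-1.3,6.9,-1.15],0],[4.5,[-1.3,6.9,-1.15],0]]'

```text
time_s: 6.45
ee_pos: [0.5313, -0.1956, 0.0893]
eef_rot: [-1.572, -0.0, 0.857]
force: [-0.6, 0.9, 0.6]
grip_width: 0.0448
```

Call:
jog_arm --targets '[[0,[0,0,0],0],[0,[0,0,0],0],[0,[0,0,0],0],[0,[0,0,0],0],[0,[0,0,0],0],[0,[0,0,0],0]]' --grip_force 25

```text
time_s: 7.05
ee_pos: [0.5309, -0.1953, 0.0885]
eef_rot: [-1.571, -0.0, 0.857]
force: [0.2, 0.8, 2.7]
grip_width: 0.0137
```

Call:
jog_arm --targets '[[0,[0,0,0],0.08],[0,[0,0,0],0.16],[0,[0,0,0],0.25],[0,[0,0,0],0.25],[0,[0,0,0],0.25]]'

```text
time_s: 7.55
ee_pos: [0.531, -0.1953, 0.0885]
eef_rot: [-1.571, -0.0, 0.61]
force: [-0.2, 0.0, 2.1]
grip_width: 0.0136
```

```bash
python3 - <<'E'
from h import *
np.set_printoptions(precision=4,suppress=True)
ims=[]
for n in('scene','top','wrist'):
    o,c=snap(n)
    c0=c
    if n=='wrist': c=wristT(o,c)
    P=cloud(c); L=np.array([.5448,-.2715])
    m=(np.hypot(P[...,0]-.5448,P[...,1]+.2715)<.03)&(P[...,2]>.07)&(P[...,2]<.14)
    q=P[m]; print(n,m.sum(), np.percentile(q[:,2],[50,80,90,95,100]) if len(q) else '', o['moment'],o['eef_rot'])
    ims.append(c['img'])
a=cv2.resize(ims[0][150:230,270:350],(384,384),interpolation=0); cv2.imwrite('pics/c3.png',np.hstack([a,cv2.resize(ims[1][155:235,290:370],(384,384),interpolation=0)])[:,:,::-1])
E
```

```text
scene 54 [0.0952 0.1061 0.1076 0.1089 0.1095] [ 0.1719 -0.1938 -0.0732] [-1.571  -0.0003  0.6095]
top 0  [ 0.2043 -0.1751 -0.042 ] [-1.571  -0.0002  0.6095]
wrist 0  [ 0.2538 -0.1661 -0.0763] [-1.571  -0.0003  0.609 ]
```

View pics/c3.png

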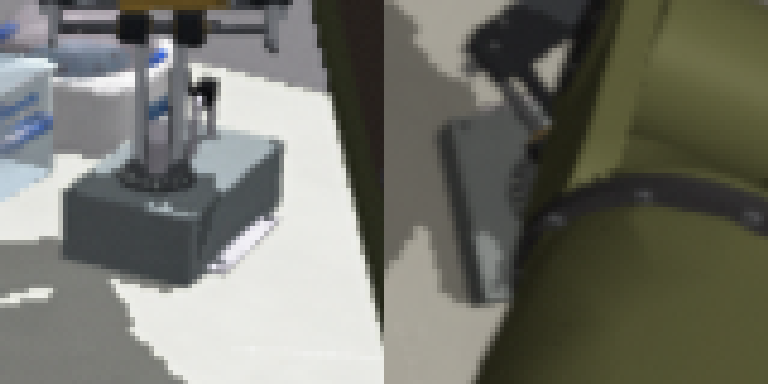

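The scene camera (left crop) shows the shackle's black sleeve at (205,90), still down, and the fingers pinching the bar. Now I'll turn in small steps and watch the sleeve height.

Call:
jog_arm --targets '[[0,[0,0,0],0.05],[0,[0,0,0],0.1],[0,[0,0,0],0.14],[0,[0,0,0],0.14]]'

```text
time_s: 8.1
ee_pos: [0.531, -0.1953, 0.0885]
eef_rot: [-1.571, -0.0, 0.467]
force: [1.2, 2.2, 3.7]
grip_width: 0.0134
```

```bash
cat > look.py <<'E'
from h import *
np.set_printoptions(precision=4,suppress=True)
o,c=snap('scene'); P=cloud(c)
m=(np.hypot(P[...,0]-.5448,P[...,1]+.2715)<.03)&(P[...,2]>.07)&(P[...,2]<.14)
q=P[m]; rows=np.where(m)[0]
print(m.sum(), np.percentile(q[:,2],[50,80,90,95,100]) if len(q) else '',rows.min() if len(q) else '', o['moment'][2],o['eef_rot'][2],o['time_s'])
cv2.imwrite('pics/l.png',cv2.resize(c['img'][150:230,270:350],(384,384),interpolation=0)[:,:,::-1])
E
python3 look.py
```

```text
54 [0.0973 0.1059 0.1084 0.1089 0.1094] 166 -0.061324749553379035 0.467370616542913 8.1
```

Call:
jog_arm --targets '[[0,[0,0,0],0.05],[0,[0,0,0],0.1],[0,[0,0,0],0.13],[0,[0,0,0],0.13]]'

```text
time_s: 8.55
ee_pos: [0.531, -0.1953, 0.0885]
eef_rot: [-1.571, -0.0, 0.338]
force: [1.9, 2.4, 4.7]
grip_width: 0.0139
```

```bash
python3 look.py
```

```text
55 [0.0968 0.1054 0.1077 0.1085 0.1096] 166 0.01055751185863334 0.3376818329930509 8.55
```

Call:
jog_arm --targets '[[0,[0,0,0],0.05],[0,[0,0,0],0.1],[0,[0,0,0],0.1]]'

```text
time_s: 8.9
ee_pos: [0.5311, -0.1953, 0.0885]
eef_rot: [-1.571, -0.001, 0.238]
force: [1.8, 2.1, 4.1]
grip_width: 0.0138
```

```bash
python3 look.py
```

```text
52 [0.096  0.1064 0.1078 0.1086 0.1106] 166 -0.057135396453926235 0.23761049010972668 8.9
```

Call:
jog_arm --targets '[[0,[0,0,0],0.05],[0,[0,0,0],0.1],[0,[0,0,0],0.1]]'

```text
time_s: 9.25
ee_pos: [0.5311, -0.1953, 0.0885]
eef_rot: [-1.571, -0.001, 0.138]
force: [2.7, 3.0, 4.6]
grip_width: 0.0133
```

```bash
python3 look.py
```

```text
53 [0.0961 0.1059 0.1085 0.1089 0.1093] 166 -0.015734429279945714 0.13814888912136736 9.25
```

Call:
jog_arm --targets '[[0,[0,0,0],0.05],[0,[0,0,0],0.1],[0,[0,0,0],0.1]]'

```text
time_s: 9.6
ee_pos: [0.5311, -0.1953, 0.0885]
eef_rot: [-1.571, -0.001, 0.039]
force: [4.2, 3.5, 4.3]
grip_width: 0.0139
```

```bash
python3 look.py
```

```text
59 [0.0994 0.1121 0.115  0.1164 0.1174] 164 -0.03077694323811228 0.038521968079620716 9.6
```

Click: the sleeve rose about 7.5 mm (z 0.1085 → 0.116). I'll release the dial and move above the shackle.

Call:
jog_arm --targets '[[0,[0,0,0],0],[4.5,[0,0,0],0],[4.5,[0,0,0],0],[4.5,[0,0,0],0],[4.5,[0,-4,0],0],[4.5,[0,-8,0],0],[4.5,[0.5,-11,-3],-0.06],[4.5,[1.05,-11,-7.75],-0.12],[4.5,[1.05,-11,-7.75],-0.12],[4.5,[1.05,-11,-7.75],-0.12]]'

```text
time_s: 10.65
ee_pos: [0.5437, -0.2729, 0.1975]
eef_rot: [-1.57, 0.001, 0.156]
force: [0.2, 0.9, 0.3]
grip_width: 0.0448
```

```bash
python3 - <<'E'
from h import *
np.set_printoptions(precision=4,suppress=True)
o,w=snap('wrist'); c=wristT(o,w); P=cloud(c)
print(o['ee_pos'],o['eef_rot'])
m=(np.hypot(P[...,0]-.5446,P[...,1]+.272)<.03)&(P[...,2]>.095)&(P[...,2]<.14)
q=P[m]; print(m.sum()); 
if len(q): print(np.median(q,0),q.min(0),q.max(0),cv2.minAreaRect((q[:,:2]*1000).astype(np.float32)))
print(tool_delta(o,[.5446,-.2722,.105]))
cv2.imwrite('pics/w4.png',w['img'][:,:,::-1])
E
python3 look.py
```

```text
[ 0.5437 -0.2729  0.1975] [-1.5699  0.0012  0.1556]
873
[ 0.5386 -0.2702  0.1132] [ 0.53   -0.2933  0.095 ] [ 0.549  -0.2524  0.1161] ((539.1873168945312, -272.8489990234375), (14.775222778320312, 41.63425827026367), 13.235620498657227)
[0.1093 9.2522 0.0481]
60 [0.1017 0.1122 0.1156 0.1164 0.1172] 164 -0.007202373082271398 0.15643136477955388 10.7
```

View pics/w4.png

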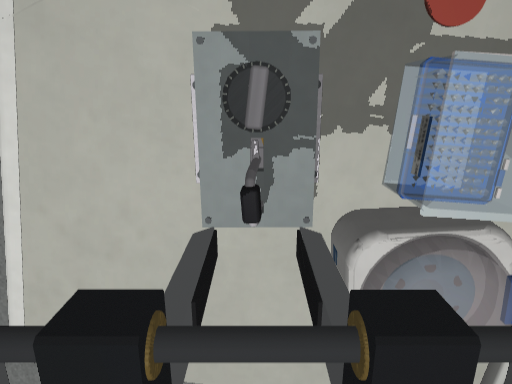

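The wrist picture shows the shackle ahead of the open jaws with its sleeve at (251,203), leaning a few mm to −x. The jaws will straddle it, so I'll descend and grip.

Call:
jog_arm --targets '[[4.5,[-0.15,3,0.05],0],[4.5,[-0.15,6,0.05],0],[4.5,[-0.15,8,0.05],0],[4.5,[-0.15,9.2,0.05],0],[4.5,[-0.15,9.2,0.05],0],[4.5,[-0.15,9.2,0.05],0],[0,[-0.15,9.2,0.05],0],[0,[-0.15,9.2,0.05],0],[0,[-0.15,9.2,0.05],0],[0,[-0.15,9.2,0.05],0]]' --grip_force 35

```text
time_s: 11.75
ee_pos: [0.5427, -0.2722, 0.1067]
eef_rot: [-1.571, -0.0, 0.157]
force: [-0.1, 1.7, -0.2]
grip_width: 0.0165
```

Call:
jog_arm --targets '[[0,[0,0,0],0],[0,[0,0,0],0],[0,[0,-0.5,0],0],[0,[0,-1,0],0],[0,[0,-1,0],0]]'

```text
time_s: 12.25
ee_pos: [0.543, -0.2723, 0.1174]
eef_rot: [-1.572, -0.001, 0.157]
force: [0.4, 0.0, -1.2]
grip_width: 0.0138
```

Gripped (13.8 mm) and rising freely. Now I'll pull it straight out.

Call:
jog_arm --targets '[[0,[0,-1.5,0],0],[0,[0,-3,0],0],[0,[0,-4.5,0],0],[0,[0,-6,0],0],[0,[0,-8,0],0],[0,[0,-10,0],0],[0,[0,-12,0],0],[0,[0,-12,0],0],[0,[0,-12,0],0]]'

```text
time_s: 13.15
ee_pos: [0.5426, -0.2721, 0.2364]
eef_rot: [-1.571, -0.0, 0.157]
force: [-0.3, 0.4, -2.5]
grip_width: 0.0135
```

```bash
python3 - <<'E'
from h import *
np.set_printoptions(precision=4,suppress=True)
o,c=snap('scene'); print(o['ee_pos'],o['eef_rot'],o['force'])
cv2.imwrite('pics/s5.png',cv2.resize(c['img'][90:230,250:390],(560,560),interpolation=0)[:,:,::-1])
# target: sleeve 20 mm in box +y from the hole
y=.06; h=np.array([.4533,.1727]); t=h+.02*np.array([-np.sin(y),np.cos(y)]); print(t, tool_delta(o,[*t,.25]))
# pull toe/lug pixels from depth
P=cloud(c); m=(np.hypot(P[...,0]-.543,P[...,1]+.272)<.06)&(P[...,2]>.115)&(P[...,2]<.215); q=P[m]
v,u=np.where(m)
for z in np.arange(.12,.215,.01):
    s=q[abs(q[:,2]-z)<.005]; print(z.round(3),len(s),s.mean(0) if len(s) else '',s[:,1].min() if len(s) else '',s[:,1].max() if len(s) else '')
E
```

```text
[ 0.5426 -0.2721  0.2364] [-1.571  -0.0003  0.157 ] [-0.2774  0.3744 -2.5326]
[0.4521 0.1927] [-1.6709 -1.3695 47.321 ]
0.12 0   
0.13 0   
0.14 0   
0.15 2 [ 0.5434 -0.2723  0.154 ] -0.2885330966815246 -0.2559775484647694
0.16 11 [ 0.5424 -0.2683  0.1592] -0.2914675644686885 -0.24996393583153365
0.17 18 [ 0.5412 -0.2623  0.1698] -0.2986475626174968 -0.2336746707729972
0.18 13 [ 0.5438 -0.2758  0.1799] -0.2950377882839067 -0.2478527908616942
0.19 11 [ 0.5424 -0.2721  0.189 ] -0.2929673075063489 -0.24686413409940966
0.2 12 [ 0.5421 -0.2704  0.1993] -0.2949137969129806 -0.246055213840931
0.21 10 [ 0.5415 -0.2656  0.2096] -0.2889710074993016 -0.24722634718543757
```

View pics/s5.png

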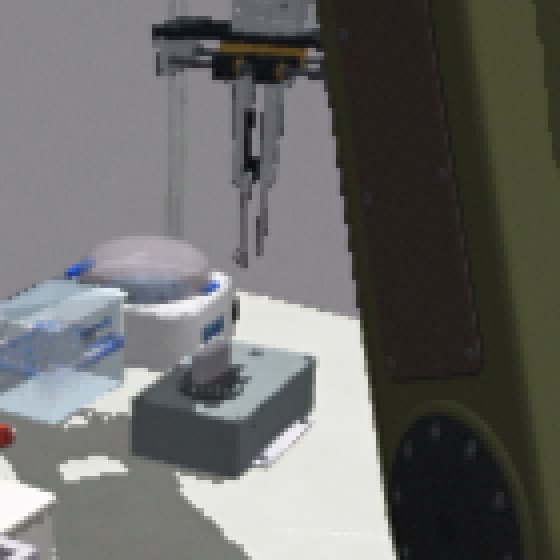

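The picture shows the shackle out of the lock and hanging upright in the fingers, toe tip near z 0.15. I'll carry it over to the hasp.

Call:
jog_arm --targets '[[0,[-0.1,-1.4,2],0],[0,[-0.2,-1.4,6],0.02],[0,[-0.4,-1.4,11],0.04],[0,[-0.6,-1.4,16],0.06],[0,[-0.8,-1.4,21],0.08],[0,[-0.9,-1.4,26],0.097],[0,[-1.1,-1.4,31],0.097],[0,[-1.3,-1.4,36],0.097],[0,[-1.5,-1.4,40],0.097],[0,[-1.5,-1.4,42],0.097]]'

```text
time_s: 14.2
ee_pos: [0.4609, 0.1429, 0.2495]
eef_rot: [-1.571, 0.002, 0.062]
force: [0.9, 0.2, -0.5]
grip_width: 0.0134
```

```bash
python3 - <<'E'
from h import *
np.set_printoptions(precision=4,suppress=True)
o,w=snap('wrist'); c=wristT(o,w); print(o['ee_pos'],o['eef_rot'],o['joint_vel'])
np.savez('w6.npz',pos=o['ee_pos'],rot=o['eef_rot'],**w)
cv2.imwrite('pics/w6.png',w['img'][:,:,::-1])
print(tool_delta(o,[.4521,.1927,.25]))
P=cloud(c); m=(abs(P[...,2]-.078)<.006)&(abs(P[...,0]-.49)<.15)&(abs(P[...,1]-.18)<.15); q=P[m]; print('lid+tongue',m.sum(),cv2.minAreaRect((q[:,:2]*1000).astype(np.float32)))
m2=m&(P[...,0]<.463); q=P[m2]; print('tongue',m2.sum(),cv2.minAreaRect((q[:,:2]*1000).astype(np.float32)) if len(q) else '', q[:,:2].min(0),q[:,:2].max(0))
E
```

```text
[0.4609 0.1429 0.2495] [-1.5707  0.0016  0.0623] [ 0.372   0.0642 -0.0676 -0.0071  0.0068  0.3734]
[-0.564  -0.0504  5.0207]
lid+tongue 29032 ((525.9241333007812, 177.08966064453125), (184.64378356933594, 183.7492218017578), 3.776195526123047)
tongue 849 ((448.9774169921875, 171.47232055664062), (29.907440185546875, 40.52678298950195), 2.6852216720581055) [0.4331 0.1506] [0.463  0.1924]
```

View pics/w6.png

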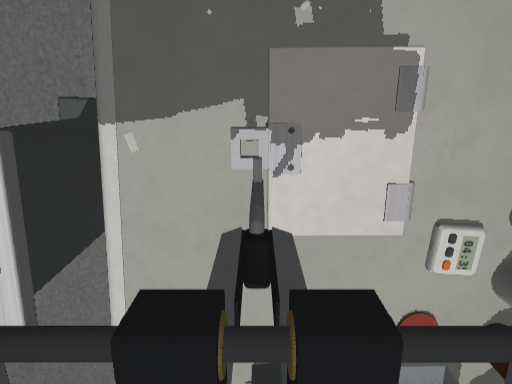

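The wrist view shows the hasp hole at (250,147), just ahead of the lug leg at (257,163). I'll cast the hole's rim onto the tongue's top plane.

```bash
python3 - <<'E'
from h import *
np.set_printoptions(precision=4,suppress=True)
w=dict(np.load('w6.npz')); o=dict(ee_pos=w['pos'],eef_rot=w['rot']); c=wristT(o,w); P=cloud(c); img=w['img']
z=P[...,2]
for v in range(124,172,3): print(v,' '.join('%3d'%(1000*z[v,u]) for u in range(226,276,3)))
for n,(u,v) in dict(l=(239.5,147),r=(259.5,147),t=(250,138.5),b=(250,156.5)).items(): print(n,world(c,u,v,.077))
# tongue outline at top plane
for n,(u,v) in dict(L=(231,147),T=(250,127),B=(240,169)).items(): print(n,world(c,u,v,.077))
cv2.imwrite('pics/h7.png',cv2.resize(img[115:180,215:285],None,fx=8,fy=8,interpolation=0)[:,:,::-1])
E
```

```text
124   0   0   0   0   0  -1   1   0   1   0   0   0   0   0  76  79  79
127   2  -1  63  66  64  63  64  64  65  64  64  64  66  65  78  80  79
130   1   0  77  76  77  76  76  75  76  76  77  77  76  77  77  79  81
133   0   0  76  76  76  77  77  76  76  76  77  78  77  77  77  79  80
136   0   0  77  78  77  77  77  78  78  76  75  77  75  76  78  79  78
139   0   0  75  76  78  76  76  77  76  76  78  77  76  75  77  78  79
142   0   0  76  76  76   0   0   0  -1   0   0  78  76  77  76  79  78
145   0   1  76  77  76   0  -1  -1   0   0   0  75  77  76  76  80  81
148   0   0  76  76  78   1   0   0  -1   0   1  77  76  75  77  79  79
151   0   0  77  76  78   0   1   0   0   0   0  78  77  76  76  79  78
154   0   0  77  77  76   0   0   0   0   0   0  76  76  77  76  81  80
157   0   0  77  77  77  70  70  72  71  69  72  76  77  77  75  79  79
160  -1   1  76  76  77  76  76  77  77 180 180 180  76  76  77  80  79
163   0   1  75  76  76  76  76  76  76 180 181 180  76  76  77  81  79Traceback (most recent call last):
  File "<stdin>", line 5, in <module>
  File "<stdin>", line 5, in <genexpr>
ValueError: cannot convert float NaN to integer
```

```bash
python3 - <<'E'
from h import *
np.set_printoptions(precision=4,suppress=True)
w=dict(np.load('w6.npz')); o=dict(ee_pos=w['pos'],eef_rot=w['rot']); c=wristT(o,w); P=cloud(c); z=np.nan_to_num(P[...,2],nan=9)
hole=np.zeros((384,512),bool); hole[137:162,234:264]=z[137:162,234:264]<.0735
v,u=np.where(hole); print(u.min(),u.max(),v.min(),v.max())
a=world(c,u.min()-.5,v.min()-.5,.077);b=world(c,u.max()+.5,v.max()+.5,.077); print(a,b,(a+b)/2)
m=(z>.172)&(z<.19)&(np.hypot(P[...,0]-.4609,P[...,1]-.1629)<.05); q=P[m]; print('lug',len(q),q.mean(0),q.min(0),q.max(0))
now=ctrl.get_obs(); print(now['ee_pos'],now['eef_rot'],now['joint_vel'],now['time_s'])
E
```

```text
240 258 140 157
[0.442  0.1802 0.077 ] [0.4614 0.1638 0.077 ] [0.4517 0.172  0.077 ]
lug 266 [0.4596 0.1724 0.1815] [0.4562 0.1621 0.1724] [0.4644 0.1823 0.1898]
[0.4608 0.1441 0.2494] [-1.5703  0.0016  0.0629] [-0.0783  0.0009 -0.0009 -0.0073  0.0005 -0.0885] 14.25
```

Call:
jog_arm --targets '[[0,[-0.3,0,2],0],[0,[-0.7,0,4.85],0],[0,[-0.7,0,4.85],0],[0,[-0.7,2,4.85],0],[0,[-0.7,4,4.85],0],[0,[-0.7,5.5,4.85],0],[0,[-0.7,5.5,4.85],0],[0,[-0.7,5.5,4.85],0],[0,[-0.7,5.5,4.85],0]]'

```text
time_s: 15.15
ee_pos: [0.4527, 0.1881, 0.1961]
eef_rot: [-1.571, -0.001, 0.06]
force: [0.5, -0.5, -0.2]
grip_width: 0.0136
```

```bash
python3 - <<'E'
from h import *
np.set_printoptions(precision=4,suppress=True)
o,w=snap('wrist'); c=wristT(o,w); P=cloud(c); z=P[...,2]
print(o['ee_pos'],o['eef_rot'],o['force'],tool_delta(o,[.4508,.192,.126]))
m=(z>.107)&(z<.135)&(np.hypot(P[...,0]-.4508,P[...,1]-.215)<.05); q=P[m]; print('lug',len(q),q.mean(0),q.min(0),q.max(0))
ims=[]
for n,r in(('scene',(150,290,190,330)),('top',(150,245,130,225))):
    _,c=snap(n); ims.append(cv2.resize(c['img'][r[0]:r[1],r[2]:r[3]],(400,400),interpolation=0))
cv2.imwrite('pics/s8.png',np.hstack(ims)[:,:,::-1])
E
```

```text
[0.4527 0.1881 0.1961] [-1.5706 -0.001   0.0597] [ 0.5223 -0.5313 -0.2017] [-0.1707  7.0144  0.3991]
lug 258 [0.4516 0.2179 0.1279] [0.4483 0.2077 0.1167] [0.4564 0.2273 0.1348]
```

View pics/s8.png

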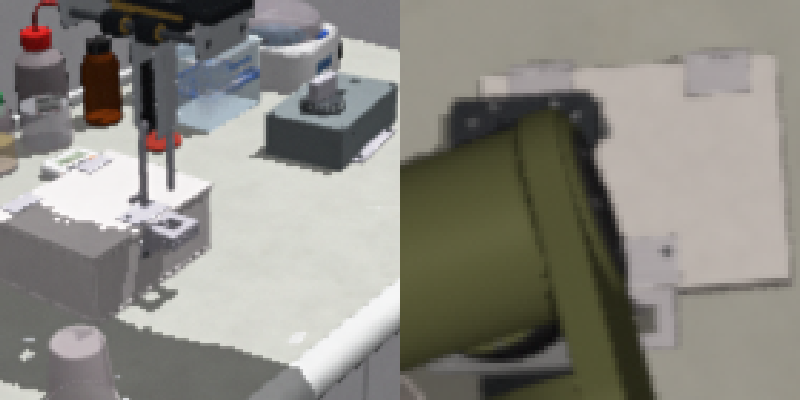

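The scene view shows the shackle upright above the hasp, with the lug leg on the box's +y side. I'll make a small correction and lower it in two stages, checking force.

Call:
jog_arm --targets '[[0,[-0.15,0,0.37],0],[0,[-0.15,0,0.37],0],[0,[-0.15,1,0.37],0],[0,[-0.15,2,0.37],0],[0,[-0.15,2.7,0.37],0],[0,[-0.15,3.2,0.37],0],[0,[-0.15,3.7,0.37],0],[0,[-0.15,4.2,0.37],0],[0,[-0.15,4.2,0.37],0]]'

```text
time_s: 16.2
ee_pos: [0.4504, 0.1919, 0.1528]
eef_rot: [-1.571, 0.001, 0.06]
force: [-0.6, 0.1, -0.7]
grip_width: 0.0135
```

Toe tip is at about 0.067, in the hole with no contact force. I'll lower it further.

Call:
jog_arm --targets '[[0,[0,0.5,0],0],[0,[0,1,0],0],[0,[0,1.5,0],0],[0,[0,2,0],0],[0,[0,2.5,0],0],[0,[0,2.7,0],0],[0,[0,2.7,0],0],[0,[0,2.7,0],0],[0,[0,2.7,0],0],[0,[0,2.7,0],0]]'

```text
time_s: 17.2
ee_pos: [0.4507, 0.192, 0.1266]
eef_rot: [-1.571, -0.0, 0.06]
force: [0.1, 0.3, -1.1]
grip_width: 0.0136
```

```bash
python3 - <<'E'
from h import *
np.set_printoptions(precision=4,suppress=True)
o,c=snap('scene'); print(o['ee_pos'],o['eef_rot'],o['force'],o['moment'],o['joint_vel'],o['grip_width'])
P=cloud(c); z=P[...,2]
m=(P[...,0]>.5)&(P[...,0]<.6)&(abs(P[...,1]-.15)<.06)&(z>.06)&(z<.1); q=P[m]; A=np.c_[q[:,:2],np.ones(len(q))]; print('lid',len(q),np.linalg.lstsq(A,q[:,2],rcond=None)[0],np.median(z[m]))
m=(np.hypot(P[...,0]-.451,P[...,1]-.195)<.05)&(z<.066)&(z>.005)&(P[...,0]<.468); q=P[m]
for k in np.arange(.02,.07,.006):
    s=q[abs(q[:,2]-k)<.003]; print(k.round(3),len(s),s.mean(0) if len(s) else '')
cv2.imwrite('pics/s9.png',cv2.resize(c['img'][180:280,210:310],(600,600),interpolation=0)[:,:,::-1])
E
```

```text
[0.4507 0.192  0.1266] [-1.5707 -0.0003  0.06  ] [ 0.1379  0.2592 -1.1279] [-0.0357 -0.0403  0.0119] [ 0.0017  0.0007  0.0012  0.0004 -0.0004 -0.    ] 0.013592400324500653
lid 473 [ 0.0044 -0.0019  0.0774] 0.07944806704434138
0.02 4 [0.4676 0.2281 0.0214]
0.026 7 [0.4673 0.2273 0.0257]
0.032 3 [0.4669 0.2368 0.0324]
0.038 5 [0.4678 0.2301 0.0377]
0.044 11 [0.4577 0.211  0.0445]
0.05 13 [0.4542 0.2079 0.0497]
0.056 15 [0.4534 0.2256 0.0562]
0.062 24 [0.4496 0.2091 0.0615]
0.068 12 [0.4443 0.1858 0.0656]
```

View pics/s9.png

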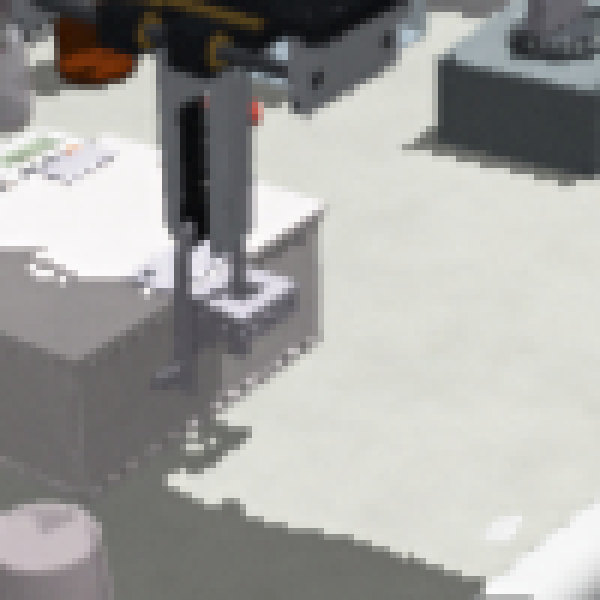

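The picture shows the toe going down through the hole at (240,290) and its tip showing below the ledge at (238,345). The lug leg is free on the left and the lid is flat. All is still, with no contact force, so I'll hand in.

```bash
python3 -c "
from station import ctrl
print(ctrl.hand_in())"
```

```text
the job is handed in; nothing more can be done
None
```

I shut the lid, turned the dial clockwise until the shackle clicked, pulled the shackle out and lowered its toe through both hasp leaves. The job was handed in at about 17 s of the 67 s allowed; no verdict is reported.

- **Lid:** flat at z≈0.078 (slope about 0.001–0.004) both after closing and at the end. My last push on it reached about 51 N upward at the wrist, made with the fingertips.
- **Click:** the sleeve rose about 7.5 mm after roughly 0.82 rad of turning.
- **Final hold:** the toe tip is about 29 mm below the ledge's upper face, worked out from the tool height. The last picture shows it below the ledge. It should be within about 2 mm of the hole's axis by my measurements.
- **Grip and motion:** the tool is vertical, joint speeds are almost zero and the grip is 13.6 mm at 35 N. The wrist force of about 1 N is just the shackle's weight, so nothing is pressing on the box.
- **Bystanders:** I never moved near the dish, tip box or beaker at their height. I did not measure their positions again.
- **Disagreements:** the wrist view put the sleeve about 5 mm off the pose expected from the lock, because the shackle was leaning slightly. It came out upright once gripped. The two estimates of the hasp hole differed by 1.7 mm, inside the 5 mm clearance.

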